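Lid on the pickling crock, then hold the hidden hold-down bolt

ROBOT

A 7-joint arm with a two-finger parallel gripper is mounted at the origin on the work surface. World frame = base frame: x ahead of the robot, y to its left, z up, the work surface at z = 0. Lengths are in m, angles in rad, forces in N, time in s.
With the tool pointing down it reaches from about 0.425 to 0.925 m from the base axis. Payload 6.8 kg.
Tool frame: the origin (TCP) lies on the front face of the gripper's body, between the roots of the fingers; the fingertips stand 73 mm ahead of it and the grasp point (between the pads) lies r.pinch_z ahead of it (r.pinch_z is the distance from the TCP to the grasp point, in m); z points along the fingers, y is the direction in which the jaws open and shut (so a half turn about z gives the same grasp; the last joint's range is limited). The gripper opens to 85 mm and grips with 20 to 120 N. Pads are 22 mm wide; open, the fingers measure 114 mm over their backs; the gripper's body (76 mm by 85 mm) begins 54 mm behind the grasp point. The pads swing forward as they close: fully open they stand 13 mm farther back than shut.
Start: joints at [1.021, 0.477, 0.022, 1.555, -0.011, 1.109, -0.083], TCP at [0.289, -0.61, 0.304] pointing down, gripper open.
Joint ranges: [-2.96, 2.96], [-0.34, 2.1], [-1.41, 1.46], [0.24, 2.44], [-1.37, 4.51], [0.17, 1.92], [-2.96, 2.96]. Speed limits (rad/s): [2.39, 2.39, 3.14, 3.14, 3.14, 3.14, 3.14].

INTERFACE

Orientations are given as a rotation vector (axis times angle).
In Python, from bench import readout, grab_frame, r, search_frame, masks_of, tip_of gives the robot as it stands.
- The arm moves only by the tool step_arm, never from a script. Its argument "commands" is a list of rows, each a list of 7 numbers: the shift along the tool's x, y, z as a fraction of full scale, then the turn, a rotation vector about the tool's x, y, z as a fraction of full scale, then the gripper's target within -1 to 1 (shut at 1, half-way at 0, fully open at -1). In form: [[tx, ty, tz, ax, ay, az, hand], ...]. A call has exactly 10 rows; each row is the pose to reach, as a shift and turn from the pose measured when the call began, along the tool's axes at that moment, turning the shorter way round; what a row does not reach only later rows make up. Full scale, the value 1, is 500 mm for a shift and 360 degrees for a turn. A row lasts 1/8 s, in which the tool goes at most 62.5 mm and 10.7 degrees, less where a joint would pass 70% of its speed; a pose out of reach is approached as far as the arm can. A call with a number of a shift or a turn outside -1 to 1 is refused whole. A call with a gripper value outside its range is refused whole. The fingers move at their own pace and stop on an object; "newtons" is the grip in N (left out, the last holds). Time passes only in rows, so rows that repeat a pose let the fingers close, or fill a call up. It gives the time, the measured TCP pose, the force and the opening at its end, in the units of the state.
- readout.get_obs(): the state, without advancing time (a new reading comes with each control period).
- grab_frame(name): name is "side" or "top"; returns a dict with "img" (420x560x3 uint8, red, green, blue), "K" (3x3 intrinsics, pixels), "world_to_cam" (4x4, takes a point from world to camera coordinates). Camera axes: x right, y down, z forward; pixel columns grow to the right and rows downward; lengths in m; the calibration is good to about 2 mm. A picture is of the moment at which its call begins. There is no depth.
- r.hand_in(): hands the job in, once; it reports no verdict.
Trained networks look in a picture, given as the dict that the camera call returned (one of the last four; its "shot" number tells which), for a name from the list of things; names that differ only in an ending like _2 or _b are one class to them, and where a whole thing is asked for, a point or a joint stands for the part that bears it (a point fixed in the world has none). Each returns a list of dicts, best first, with "p" (0 to 1); they miss things now and then, are a little off and sometimes report something else, mostly with a low value. They report only what shows in the picture. A call takes as long as a camera call. They do not tell look-alikes from the thing itself.
- search_frame(thing, picture): "extent" ([centre column, centre row, width, height] in pixels, round what is visible of it).
- masks_of(thing, picture): "pixels" (420x560 bool, what is visible of it) and "extent" ([centre column, centre row, width, height] in pixels, round what is visible of it).
- tip_of(thing, picture): "point" ([column, row] in pixels: a listed point, or the origin of a listed thing).
The state is a dict: "clock": time; "joints": joint angles; "qvel": joint speeds; "tau": joint torques, N m; "tcp_pos": TCP position; "orientation": TCP orientation; "contact_force": force on the tool from outside, world axes, zero at the start; "moment": the same for the moment, N m; "grip_width": finger opening in m.
Only numpy, scipy, OpenCV 4.12 (cv2) and the standard library are available. Lean on these libraries where they do the work, as an engineer would, in place of code of your own. Each camera call takes 0.05 s, during which the arm holds its last target. There are 200 camera calls.

TASK

Close up the pickling crock: set the bamboo lid on it by its knob so that it sits flat and fully home, and let go of it. Then reach down into the gap between the bracket's plates, grasp the brass bolt head across its two flats at its middle, and with the bolt head alone (never pushing the red arm) turn the red hold-down arm against its spring until it lies straight over the lid's knob. Finish while still gripping the bolt head so that it cannot turn back, as I am about to tighten the backing nut, and leave the bottle, the bowls and the ladle where they are.

Things in the scene. Friction and masses are not known exactly. Their poses are not given: they have to be found in the camera images.
- lid_knob (a point): Centre (half-way up) of the dark wood knob, 26 mm diameter, 32 mm high, on the loose round bamboo lid; z is the lid's axis. Lid plate: 126 mm diameter, 9 mm thick, top 16 mm and underside 25 mm below this point. A plug under it, 96 mm diameter, 8 mm deep, locates it in the crock. It starts plug down on the counter, this point 33 mm up. Mass 0.1 to 0.18 kg.
- lid: The same bamboo lid; origin at the centre of the underside of its plug, 33 mm below the knob's centre.
- crock_rim (a point): Centre of the mouth, level with the rim, of the blue crock fixed on the wooden stand; 84 mm above the counter; 120 mm outside, 108 mm inside diameter (6 mm play round the plug). With the lid home the knob's centre is 25 mm above this point. The frame turns with the stand: its +y points to the bolt's axis, 150 mm away.
- bolt_head_mid (a point): Centre (half-way up) of the brass bolt head: an upright flat-sided bar 30 mm long (its x axis), 14 mm thick (its y axis: squeeze along y), 32 mm high (z up); 174 mm above the counter. Turns with the red arm about the vertical through this point (see holddown). It stands in the bracket's gap: see stand.
- stand: Wooden stand, 150 x 320 mm, carrying crock and bracket; fixed; origin at counter level below the bolt's axis, crock along its -y. The bracket is a steel channel, open above and at both ends (its -y and +y): two upright plates, inner faces at x = -40 and +40 mm, from y = -40 to 86 mm, tops 198 mm up, channel floor 154 mm up. Open the fingers at most about 60 mm in this gap.
- holddown (a joint): Angle (rad) of bolt and red arm. 0: arm straight over the crock's centre. Positive: anticlockwise from above, to the far side (+x). Starts at 0.8 to 1.2; to reach 0 turn the bolt head clockwise from above by that much. A spring (0.08 N m/rad, rest at 1.0, friction 0.02 N m) turns it back if let go. Range -0.5 to 1.4. At 0 the bar's x axis is at -0.5 rad from the stand's x.
- red_tip (a point): Centre of the round end (36 mm diameter) of the red hold-down arm, on its underside, 131 mm above the counter, 150 mm from the bolt's axis; the arm is 10 mm thick, 26 mm wide. It clears the top of the seated lid's knob by 6 mm.
- bottle: Brown plastic sauce bottle with yellow band and red push dispenser cap, 62 mm diameter, 186 mm high; origin at the centre of its underside. Leave alone.
- bowls: Two stacked ceramic bowls (one piece), 124 mm across, 65 mm high; origin under the centre. Leave alone.
- ladle: Flat round steel mesh ladle lying on the counter, head 100 mm across, handle of 190 mm beyond it along its +y, at most 16 mm high; origin under the centre of the head. Leave alone.
Mind the look-alikes: they are no part of the job. Leave any green look-alike of the lid alone.

How it is judged:
On the way, in this order (a step that is already met when the one before it is completed fails the run):
1. the lid sits home on the crock and is let go, with the hold-down arm still swung away (horizontal distance between lid_knob and crock_rim below 0.01 m and z of lid_knob in the frame of crock_rim between 0.021 and 0.029 m and angle between lid_knob's own z axis and vertical below 0.06 rad and linear speed of lid below 0.02 m/s and contact force between the fingers and lid below 0.1 N and value of joint holddown above 0.4 rad), for 0.2 s.
2. the bolt head is gripped and the hold-down arm is turned over the knob (value of joint holddown between -0.12 and 0.12 rad and contact force between the fingers and holddown_c2 above 4 N and horizontal distance between the grasp point and bolt_head_mid below 0.015 m and contact force between each of the fingers, the arm and holddown_c0 below 0.2 N and contact force between each of the fingers, the arm and holddown_c1 below 0.2 N), for 0.3 s.
At the end, for the whole second after the job is handed in: Lid home on the crock (centre within 10 mm, height within 4 mm, tilt under 0.06 rad), at rest, untouched; red arm at 0 within 0.12 rad, still, held there only by the fingers on the bolt head (over 4 N, within 15 mm of the grasp point), the robot and lid not touching the red arm (all of step 2 and horizontal distance between lid_knob and crock_rim below 0.01 m and z of lid_knob in the frame of crock_rim between 0.021 and 0.029 m and angle between lid_knob's own z axis and vertical below 0.06 rad and linear speed of lid below 0.02 m/s and velocity of joint holddown between -0.05 and 0.05 rad/s and contact force between each of holddown_c0, holddown_c1 and lid below 0.3 N and contact force between the fingers and lid below 0.1 N); the arm keeps its last pose, push and grip.
It fails at once if the robot pushes the red hold-down arm itself (contact force between any of the fingers, the arm and holddown_c0 above 2 N or contact force between any of the fingers, the arm and holddown_c1 above 2 N).
It fails at once if the bottle, the bowls or the ladle are moved (distance of any of bottle, bowls, ladle from where it was at the start of the episode above 0.03 m).
It also fails if it takes over 48 s, if anything falls off the work surface, if the arm or the gripper's body presses on something with over 40 N, if the wrist force passes 120 N, or if a joint passes its speed limit or range.

## Working session

There is one attempt and no reset: what is moved stays moved. The work goes in short steps, Python scripts to look and compute and a tool call to move; the robot and the scene stay as the last step left them, time stands still between calls to the robot, and variables do not carry over. Pictures are saved under pics/ and viewed, about 8 in all and at most 12, crops included, and the job is handed in when it is done.

Besides the shell and the picture viewer there is one more tool, called after "Request:" as name([rows], argument=value, ...), one row to a line, values as JSON. step_arm: Moves the arm, as the interface text tells. Its arguments: {"type":"object","properties":{"commands":{"type":"array"},"newtons":{"type":"number"}},"required":["commands"]}

```bash
mkdir -p pics; ls
cat > h.py <<'E'
import numpy as np, cv2, os
from scipy.spatial.transform import Rotation as R
from bench import readout, grab_frame, r, search_frame, masks_of, tip_of
def ray(f,px):
    K,T=f["K"],f["world_to_cam"]; d=np.linalg.inv(K)@[px[0],px[1],1]
    Rm=T[:3,:3]; return -Rm.T@T[:3,3], Rm.T@d
def atz(f,px,z):
    o,d=ray(f,px); return o+d*(z-o[2])/d[2]
def tri(a,pa,b,pb):
    A=np.zeros((3,3));y=np.zeros(3)
    for f,p in((a,pa),(b,pb)):
        o,d=ray(f,p); d/=np.linalg.norm(d); P=np.eye(3)-np.outer(d,d); A+=P; y+=P@o
    return np.linalg.solve(A,y)
def proj(f,X):
    p=f["K"]@(f["world_to_cam"]@[*X,1])[:3]; return p[:2]/p[2]
def save(n,img): cv2.imwrite(f"pics/{n}.png",np.ascontiguousarray(img[:,:,::-1]))
def rel(target,rotvec=None):
    "row numbers for a TCP target"
    o=readout.get_obs(); Rt=R.from_rotvec(o["orientation"])
    s=Rt.inv().apply(np.array(target)-o["tcp_pos"])/.5
    a=np.zeros(3) if rotvec is None else (Rt.inv()*R.from_rotvec(rotvec)).as_rotvec()/(2*np.pi)
    return np.round(np.r_[s,a],4)
def down(yaw): # tool down, tool y axis at angle yaw in world
    y=np.array([np.cos(yaw),np.sin(yaw),0]);z=np.array([0,0,-1.]);return R.from_matrix(np.c_[np.cross(y,z),y,z]).as_rotvec()
E
python3 - <<'E'
from h import *
np.set_printoptions(precision=4,suppress=True)
o=readout.get_obs();print(o,r.pinch_z)
F={n:grab_frame(n) for n in("side","top")}
for n,f in F.items():
    save(n+"0",f["img"])
    print(n,f["shot"],ray(f,(280,210)))
    for t in("lid_knob","crock_rim","bolt_head_mid","stand","red_tip","bottle","bowls","ladle"):
        print(n,t,[(np.round(d["point"],1).tolist(),round(d["p"],2)) for d in tip_of(t,f)][:4])
E
```

```text
pics
{'clock': 0.0, 'joints': array([ 1.0208,  0.4778,  0.0223,  1.5564, -0.0115,  1.1093, -0.0831]), 'qvel': array([ 0.0005,  0.0006, -0.0002, -0.002 ,  0.0006, -0.0005, -0.0001]), 'tau': array([  0.0009, -59.6455,   1.6083, -28.1198,   0.0125,   0.0093,
        -0.    ]), 'tcp_pos': array([ 0.2885, -0.6098,  0.3029]), 'orientation': array([-3.0635, -0.6882,  0.0008]), 'contact_force': array([-1.5204,  0.053 ,  1.1067]), 'moment': array([-0.0126,  0.0148, -0.0208]), 'grip_width': 0.08543643584868527} 0.0539
side 1 (array([-0.0753,  1.0341,  1.0142]), array([ 0.391 , -0.7033, -0.5938]))
side lid_knob [([333.3, 231.6], 0.87), ([323.0, 191.9], 0.8), ([376.2, 208.1], 0.57)]
side crock_rim [([270.6, 201.9], 0.56)]
side bolt_head_mid [([251.1, 207.9], 0.58)]
side stand [([251.5, 251.0], 0.98), ([213.8, 225.8], 0.47)]
side red_tip [([230.3, 192.5], 0.57)]
side bottle [([260.2, 193.8], 0.96)]
side bowls [([207.7, 345.0], 0.77)]
side ladle [([216.6, 226.6], 0.71), ([252.6, 251.8], 0.26)]
top 2 (array([0.266 , 0.0118, 1.4504]), array([ 0.1769, -0.0464, -0.9834]))
top lid_knob [([358.6, 288.7], 0.76), ([353.2, 224.4], 0.74), ([295.0, 266.0], 0.72), ([411.7, 223.8], 0.57)]
top crock_rim [([289.2, 189.1], 0.58), ([354.2, 219.8], 0.33)]
top bolt_head_mid [([240.3, 182.8], 0.83)]
top stand [([242.7, 199.6], 0.88), ([270.0, 149.8], 0.31)]
top red_tip [([267.9, 149.9], 0.82)]
top bottle [([331.8, 157.5], 0.88), ([239.1, 184.7], 0.66)]
top bowls [([122.3, 226.2], 0.66)]
top ladle [([253.6, 142.3], 0.66)]
```

View pics/side0.png

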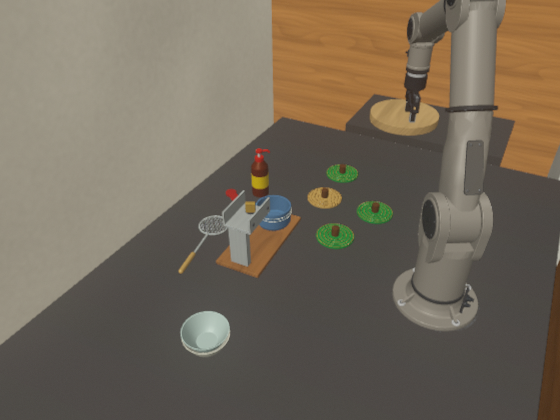

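View pics/top0.png

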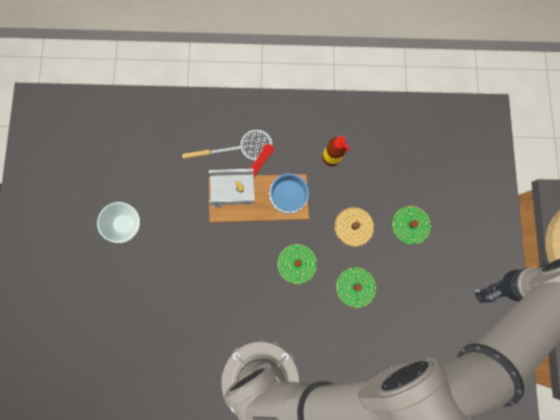

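The side view shows the tan bamboo lid at (324,195) and green look-alikes at (342,172), (375,210) and (335,234). In the top view the tan lid is at (354,226) and the greens are at (411,224), (297,264) and (356,287). The tan one is the target. The crock is at top (289,193), the bolt at (240,186) and the red tip at (268,150).

Run:
```python
from h import *
np.set_printoptions(precision=4,suppress=True)
s=grab_frame("side");t=grab_frame("top")
print("lid tri",tri(s,(323,191.9),t,(353.2,224.4)))
def pick(th,f,near):
    c=tip_of(th,f); return min((d["point"] for d in c),key=lambda p:np.hypot(p[0]-near[0],p[1]-near[1]))
for th,z,a,b in(("lid_knob",.033,(323,192),(353,224)),("crock_rim",.084,(272,205),(289,193)),("bolt_head_mid",.174,(251,208),(240,184)),("red_tip",.131,(231,193),(268,150))):
    pa,pb=pick(th,s,a),pick(th,t,b)
    print(th,"tri",tri(s,pa,t,pb),"side@z",atz(s,pa,z),"top@z",atz(t,pb,z))
# masks: lid plate centre by tan mask top
for th,near in(("lid",(354,226)),):
    for f,n in((t,near),(s,(324,197))):
        m=min(masks_of(th,f),key=lambda d:np.hypot(d["extent"][0]-n[0],d["extent"][1]-n[1]))
        c=max(cv2.findContours(m["pixels"].astype("u1"),0,1)[0],key=len); e=cv2.fitEllipse(c);print(e,atz(f,e[0],.012))
hsv=cv2.cvtColor(t["img"],cv2.COLOR_RGB2HSV)
w=np.zeros((420,560),"u1");w[150:230,195:320]=1
m=((hsv[...,0]>5)&(hsv[...,0]<20)&(hsv[...,1]>120)).astype("u1")*w
c=max(cv2.findContours(m,0,1)[0],key=cv2.contourArea);print("wood",cv2.minAreaRect(c))
b=((hsv[...,0]>95)&(hsv[...,0]<125)&(hsv[...,1]>80)).astype("u1")*w
c=max(cv2.findContours(b,0,1)[0],key=cv2.contourArea);e=cv2.fitEllipse(c);print("crock",e,atz(t,e[0],.084))
c1=t["img"][130:250,195:395];save("top_crop",cv2.resize(c1,(800,480),interpolation=2))
```

```text
lid tri [ 0.4778 -0.2854  0.0441]
lid_knob tri [ 0.4817 -0.2828  0.0396] side@z [ 0.4818 -0.2925  0.033 ] top@z [ 0.4863 -0.2829  0.033 ]
crock_rim tri [ 0.5736 -0.0795  0.0933] side@z [ 0.5845 -0.0901  0.084 ] top@z [ 0.5717 -0.0817  0.084 ]
bolt_head_mid tri [0.5621 0.0668 0.1713] side@z [0.5626 0.0703 0.174 ] top@z [0.5592 0.0657 0.174 ]
red_tip tri [ 0.693  -0.0114  0.1252] side@z [ 0.6909 -0.0043  0.131 ] top@z [ 0.6885 -0.0124  0.131 ]
((353.8710021972656, 226.08230590820312), (37.20622634887695, 37.97764205932617), 131.1213836669922) [ 0.476  -0.2947  0.012 ]
((324.6995849609375, 197.2299346923828), (20.415767669677734, 33.287879943847656), 92.87995147705078) [ 0.4773 -0.2999  0.012 ]
wood ((258.44195556640625, 197.64242553710938), (45.47779846191406, 98.29576873779297), 88.21009063720703)
crock ((289.18829345703125, 191.91098022460938), (35.6085205078125, 36.26248550415039), 105.19340515136719) [ 0.5692 -0.0808  0.084 ]
```

View pics/top_crop.png

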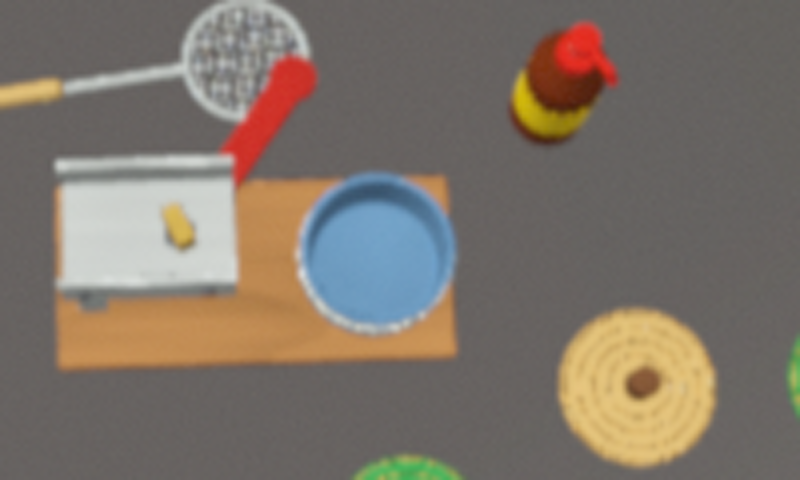

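The crop confirms the tan lid, with its knob at full-frame pixel (355.7,225.5) and plate centre (354.4,226.7). The bolt head stands free in the channel, and the red arm is swung out over the ladle.

Run:
```python
from h import *
np.set_printoptions(precision=4,suppress=True)
s=grab_frame("side");t=grab_frame("top")
for n,p,z in(("rim",(289.25,193.1),.084),("lidplate",(354.4,226.75),.016),("knobtop",(355.75,225.5),.049),("bolt",(195+178/4,130+224/4),.19),("bottletop",(339,143),.186)): print(n,atz(t,p,z))
m=max(masks_of("crock_rim",s),key=lambda d:d["p"],default=None);print("crockmask",m and m["extent"])
for X in((.569,-.081,.084),(.575,-.085,.084)): print(proj(s,X),proj(t,X))
print("rows",rel((.475,-.296,.2)))
save("s_crop",cv2.resize(s["img"][140:280,200:360],(640,560),interpolation=2))
```

```text
rim [ 0.5654 -0.081   0.084 ]
lidplate [ 0.4733 -0.2955  0.016 ]
knobtop [ 0.4726 -0.2927  0.049 ]
bolt [0.5604 0.0683 0.19  ]
bottletop [ 0.6959 -0.2196  0.186 ]
crockmask [272.6, 211.7, 34.6, 33.3]
[273.5765 205.2566] [289.2641 191.9612]
[272.6034 204.1495] [290.561  190.0893]
rows [ 0.6056 -0.4087  0.2078  0.      0.      0.    ]
```

View pics/s_crop.png

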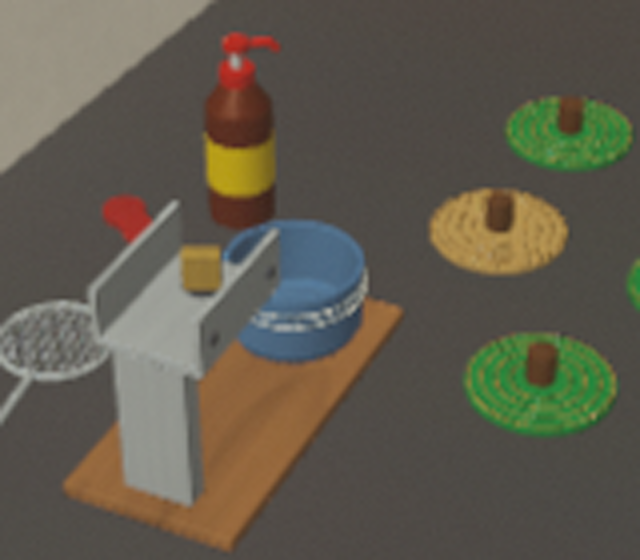

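Request:
step_arm([
  [0.1,-0.07,0.03,0,0,0,-1],
  [0.2,-0.14,0.07,0,0,0,-1],
  [0.3,-0.2,0.1,0,0,0,-1],
  [0.4,-0.27,0.14,0,0,0,-1],
  [0.5,-0.34,0.17,0,0,0,-1],
  [0.58,-0.39,0.2,0,0,0,-1],
  [0.605,-0.409,0.208,0,0,0,-1],
  [0.605,-0.409,0.208,0,0,0,-1],
  [0.605,-0.409,0.208,0,0,0,-1],
  [0.605,-0.409,0.208,0,0,0,-1],
])

```text
clock: 2.9
tcp_pos: [0.4738, -0.298, 0.2004]
orientation: [3.065, 0.683, 0.0]
contact_force: [-0.5, 0.6, 0.5]
grip_width: 0.0853
```

Run:
```python
from h import *
np.set_printoptions(precision=4,suppress=True)
o=readout.get_obs();print(o["tcp_pos"],o["orientation"],o["joints"])
s=grab_frame("side");t=grab_frame("top")
print([np.round(d["point"],1) for d in tip_of("lid_knob",s)],[np.round(d["point"],1) for d in tip_of("lid_knob",t)])
print(proj(s,(.474,-.295,.033)),proj(t,(.474,-.295,.033)))
print("rows",rel((.474,-.295,.096)))
save("s1",np.hstack([cv2.resize(s["img"][130:250,260:400],(400,343)),cv2.resize(t["img"][160:280,290:430],(400,343))]))
```

```text
[ 0.4738 -0.298   0.2004] [3.0652 0.6832 0.0002] [ 0.5187  0.4137 -0.0868  1.9242  0.0495  0.8048 -0.7273]
[array([342.9, 170.8]), array([377.2, 207.4]), array([325.5, 193.2]), array([334. , 230.5]), array([206.4, 346.9])] [array([409.8, 224.1]), array([358.5, 286.5]), array([295.4, 263.5])]
[325.2405 193.4264] [355.375  225.7859]
rows [ 0.0009 -0.0035  0.2082  0.      0.      0.    ]
```

View pics/s1.png

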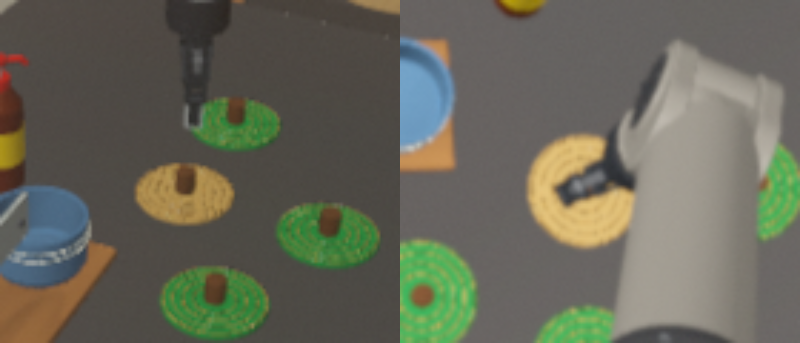

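The gripper is above the tan lid. The side-view knob detection (325.5,193.2) agrees with the estimate (325.2,193.4), so I'll descend and grip.

Request:
step_arm([
  [0.001,-0.003,0.05,0,0,0,-1],
  [0.001,-0.003,0.11,0,0,0,-1],
  [0.001,-0.003,0.16,0,0,0,-1],
  [0.001,-0.003,0.19,0,0,0,-1],
  [0.001,-0.003,0.206,0,0,0,-1],
  [0.001,-0.003,0.206,0,0,0,-1],
  [0.001,-0.003,0.206,0,0,0,1],
  [0.001,-0.003,0.206,0,0,0,1],
  [0.001,-0.003,0.206,0,0,0,1],
  [0.001,-0.003,0.206,0,0,0,1],
], newtons=40)

```text
clock: 4.35
tcp_pos: [0.4743, -0.2953, 0.0976]
orientation: [3.065, 0.686, 0.001]
contact_force: [-1.5, 1.0, 5.4]
grip_width: 0.0247
```

Run:
```python
from h import *
np.set_printoptions(precision=4,suppress=True)
o=readout.get_obs();print(o["tcp_pos"],o["orientation"],o["contact_force"],o["grip_width"])
```

```text
[ 0.4743 -0.2953  0.0976] [3.0651 0.6862 0.0008] [-1.5072  0.9674  5.4498] 0.02466562416697458
```

Request:
step_arm([
  [0,0,-0.05,0,0,0,1],
  [0,0,-0.12,0,0,0,1],
  [0,0,-0.2,0,0,0,1],
  [0,0,-0.28,0,0,0,1],
  [0,0,-0.34,0,0,0,1],
  [0,0,-0.36,0,0,0,1],
  [0,0,-0.36,0,0,0,1],
  [0,0,-0.36,0,0,0,1],
  [0,0,-0.36,0,0,0,1],
  [0,0,-0.36,0,0,0,1],
])

```text
clock: 5.6
tcp_pos: [0.474, -0.295, 0.2768]
orientation: [-3.065, -0.686, 0.001]
contact_force: [0.0, -0.6, -1.7]
grip_width: 0.0247
```

Run:
```python
from h import *
np.set_printoptions(precision=4,suppress=True)
o=readout.get_obs();print(o["tcp_pos"],o["orientation"],o["contact_force"],o["grip_width"])
print(rel((.567,-.081,.24)))
```

```text
[ 0.474  -0.295   0.2768] [-3.0655 -0.6863  0.0008] [ 0.0283 -0.5663 -1.6973] 0.024729204128606234
[ 0.3508 -0.3079  0.0736  0.      0.      0.    ]
```

Request:
step_arm([
  [0.05,-0.04,0,0,0,0,1],
  [0.1,-0.09,0,0,0,0,1],
  [0.16,-0.14,0,0,0,0,1],
  [0.22,-0.19,0.01,0,0,0,1],
  [0.28,-0.25,0.03,0,0,0,1],
  [0.33,-0.29,0.06,0,0,0,1],
  [0.351,-0.308,0.073,0,0,0,1],
  [0.351,-0.308,0.073,0,0,0,1],
  [0.351,-0.308,0.073,0,0,0,1],
  [0.351,-0.308,0.073,0,0,0,1],
])

```text
clock: 6.85
tcp_pos: [0.5668, -0.0826, 0.2408]
orientation: [3.066, 0.683, -0.0]
contact_force: [-0.4, 0.6, -2.0]
grip_width: 0.0248
```

Run:
```python
from h import *
np.set_printoptions(precision=4,suppress=True)
o=readout.get_obs();print(o["tcp_pos"],o["orientation"],o["contact_force"],o["grip_width"],o["joints"])
s=grab_frame("side");t=grab_frame("top")
L=o["tcp_pos"]-[0,0,.0976]
print(proj(s,L+[0,0,.017]),proj(t,L+[0,0,.017]))
for f,n in((s,(280,190)),(t,(290,190))):
    for d in masks_of("lid",f):
        if np.hypot(d["extent"][0]-n[0],d["extent"][1]-n[1])<25:
            c=max(cv2.findContours(d["pixels"].astype("u1"),0,1)[0],key=len);print(d["p"],cv2.fitEllipse(c),d["extent"])
save("s2",np.hstack([cv2.resize(s["img"][130:250,210:350],(400,343)),cv2.resize(t["img"][130:250,220:360],(400,343))]))
```

```text
[ 0.5668 -0.0826  0.2408] [ 3.0659  0.6825 -0.0001] [-0.3669  0.5563 -2.0126] 0.024798489857284407 [ 0.1794  0.3867 -0.1813  1.8565  0.0874  0.906  -1.1755]
[274.0103 186.1976] [291.5969 187.0781]
0.7 ((272.9202575683594, 186.96250915527344), (20.75193977355957, 38.24894714355469), 89.30526733398438) [273.5, 186.9, 40.3, 20.1]
0.88 ((280.6507873535156, 197.39207458496094), (12.374753952026367, 21.14677619934082), 135.62066650390625) [279.9, 187.3, 17.0, 38.3]
```

View pics/s2.png

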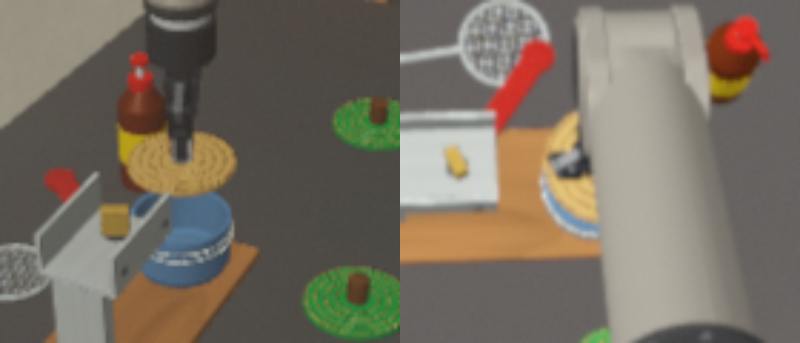

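The side view shows the lid flat and about concentric above the crock (lid centre near (273.7,187), rim centre near (273.7,206)). I'll lower it.

Request:
step_arm([
  [0.001,-0.002,0.03,0,0,0,1],
  [0.001,-0.002,0.07,0,0,0,1],
  [0.001,-0.002,0.1,0,0,0,1],
  [0.001,-0.002,0.11,0,0,0,1],
  [0.001,-0.002,0.117,0,0,0,1],
  [0.001,-0.002,0.122,0,0,0,1],
  [0.001,-0.002,0.127,0,0,0,1],
  [0.001,-0.002,0.132,0,0,0,1],
  [0.001,-0.002,0.134,0,0,0,1],
  [0.001,-0.002,0.134,0,0,0,1],
])

```text
clock: 8.3
tcp_pos: [0.567, -0.0804, 0.1738]
orientation: [3.066, 0.685, -0.0]
contact_force: [-0.2, -0.4, -0.1]
grip_width: 0.0247
```

Request:
step_arm([
  [0,0,0.002,0,0,0,1],
  [0,0,0.002,0,0,0,0],
  [0,0,0.0,0,0,0,0],
  [0,0,0.0,0,0,0,-0.3],
  [0,0,0,0,0,0,-0.3],
  [0,0,-0.03,0,0,0,-0.3],
  [0,0,-0.1,0,0,0,-0.3],
  [0,0,-0.18,0,0,0,-0.3],
  [0,0,-0.24,0,0,0,-0.3],
  [0,0,-0.24,0,0,0,-0.3],
])

```text
clock: 9.55
tcp_pos: [0.5684, -0.0804, 0.2975]
orientation: [3.064, 0.684, 0.009]
contact_force: [-0.4, 0.3, 0.2]
grip_width: 0.0557
```

Run:
```python
from h import *
np.set_printoptions(precision=4,suppress=True)
o=readout.get_obs();print(o["tcp_pos"],o["orientation"],o["contact_force"],o["grip_width"],o["joints"])
s=grab_frame("side");t=grab_frame("top")
for th in("lid_knob","bolt_head_mid","red_tip"):
  for n,f in(("s",s),("t",t)): print(th,n,[(np.round(d["point"],1).tolist(),round(d["p"],2)) for d in tip_of(th,f)])
for X in((.567,-.081,.109),(.561,.068,.174)): print(proj(s,X),proj(t,X))
save("s3",np.hstack([cv2.resize(s["img"][150:250,210:327],(400,343)),cv2.resize(t["img"][130:230,200:317],(400,343))]))
```

```text
[ 0.5684 -0.0804  0.2975] [3.0641 0.6844 0.0094] [-0.3861  0.3288  0.1907] 0.055708209005560644 [ 0.1826  0.3243 -0.1875  1.8025  0.0707  1.0149 -1.1636]
lid_knob s [([271.2, 197.8], 0.89), ([344.1, 168.6], 0.89), ([332.9, 229.1], 0.83), ([374.5, 206.6], 0.69), ([215.0, 226.2], 0.59)]
lid_knob t [([287.4, 188.9], 0.95), ([357.3, 286.4], 0.87), ([411.5, 224.1], 0.83), ([292.3, 266.0], 0.69)]
bolt_head_mid s [([248.9, 208.5], 0.64)]
bolt_head_mid t [([237.7, 184.0], 0.93)]
red_tip s [([273.6, 207.5], 0.41)]
red_tip t [([267.6, 149.3], 0.7)]
[273.9778 199.3127] [289.8261 190.8311]
[251.1549 207.3484] [239.8291 187.0799]
```

View pics/s3.png

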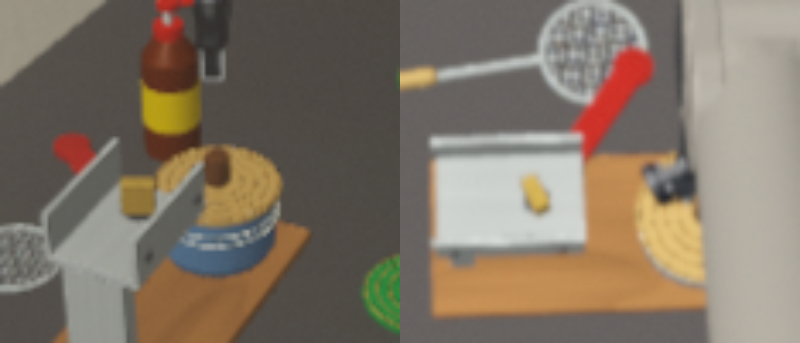

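The lid sits flat on the crock. The red arm is still swung away, and the bolt is at top-view pixel (239.4,186.3). Next I work out the bolt approach.

Run:
```python
from h import *
np.set_printoptions(precision=4,suppress=True)
t=grab_frame("top");s=grab_frame("side")
b=atz(t,(239.4,186.4),.188);tip=atz(t,(267.6,149.8),.141);lid=np.array([.567,-.0805])
hs=cv2.cvtColor(t["img"],cv2.COLOR_RGB2HSV);m=((hs[...,0]>15)&(hs[...,0]<32)&(hs[...,1]>120)).astype("u1");m[:170]=0;m[205:]=0;m[:,:225]=0;m[:,255:]=0
c=max(cv2.findContours(m,0,1)[0],key=cv2.contourArea);print(cv2.minAreaRect(c),b)
hs=cv2.cvtColor(s["img"],cv2.COLOR_RGB2HSV);m=((hs[...,0]>15)&(hs[...,0]<32)&(hs[...,1]>120)).astype("u1");m[:195]=0;m[220:]=0;m[:,:240]=0;m[:,256:]=0
c=max(cv2.findContours(m,0,1)[0],key=cv2.contourArea);print(cv2.boundingRect(c),proj(s,[.561,.0685,.174]),proj(t,[.561,.0685,.188]))
B=np.array([.561,.0685]);v=tip[:2]-B;a=np.arctan2(v[1],v[0]);d=lid-B;a0=np.arctan2(d[1],d[0])
yaw=a0+np.pi/2;h=a-a0;print("yaw",yaw,"h",h,np.hypot(*v),np.hypot(*d))
y1=yaw-.5+h-np.pi/2;y2=yaw-.5-np.pi/2;print("tool y",np.degrees([y1,y2]))
print(rel((*B,.32),down(y1)),rel((*B,.236),down(y1)))
```

```text
((239.39999389648438, 186.1999969482422), (9.486830711364746, 4.427187919616699), 71.56504821777344) [0.5597 0.0687 0.188 ]
(246, 202, 10, 11) [251.068  207.4348] [239.4647 185.9686]
yaw 0.04024671177513972 h 0.9596327015506105 0.14772938732712332 0.14912075643584968
tool y [ -61.359  -116.3419]
[ 0.1161 -0.2745 -0.0535 -0.0001  0.0001 -0.0096] [ 0.1163 -0.2744  0.1145 -0.0001  0.0001 -0.0096]
```

Request:
step_arm([
  [0.02,-0.05,-0.04,0,0,-0.002,-0.3],
  [0.05,-0.12,-0.05,0,0,-0.005,-0.3],
  [0.085,-0.2,-0.053,0,0,-0.008,-0.3],
  [0.11,-0.26,-0.053,0,0,-0.0096,-0.3],
  [0.116,-0.2745,-0.053,0,0,-0.0096,-0.3],
  [0.116,-0.2745,-0.053,0,0,-0.0096,-0.3],
  [0.116,-0.2745,-0.053,0,0,-0.0096,-0.3],
  [0.116,-0.2745,-0.053,0,0,-0.0096,-0.3],
  [0.116,-0.2745,-0.053,0,0,-0.0096,-0.3],
  [0.116,-0.2745,-0.053,0,0,-0.0096,-0.3],
])

```text
clock: 11.3
tcp_pos: [0.561, 0.0682, 0.3197]
orientation: [-3.044, -0.776, 0.002]
contact_force: [-0.1, 0.7, 0.4]
grip_width: 0.0553
```

Run:
```python
from h import *
np.set_printoptions(precision=4,suppress=True)
o=readout.get_obs();print(o["tcp_pos"],o["orientation"],o["contact_force"],o["grip_width"],o["joints"])
s=grab_frame("side");t=grab_frame("top")
print(rel((.561,.0685,.236),down(np.radians(-61.4))))
save("s4",np.hstack([cv2.resize(s["img"][150:250,210:327],(400,343)),cv2.resize(t["img"][130:230,200:317],(400,343))]))
```

```text
[0.561  0.0682 0.3197] [-3.044  -0.7764  0.0017] [-0.1047  0.7215  0.4454] 0.055302807089295324 [-0.0127  0.2976 -0.2681  1.7896  0.0886  1.0671 -1.3838]
[ 0.0003 -0.      0.1675 -0.0001  0.0001  0.0001]
```

View pics/s4.png

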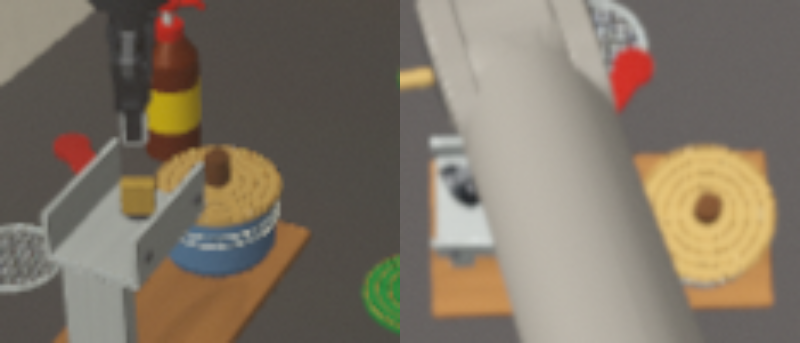

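The fingers hang right over the bolt (side crop (135,195)) and the lid is flat on the crock. I'll descend into the gap without closing yet.

Request:
step_arm([
  [0,0,0.03,0,0,0,-0.3],
  [0,0,0.06,0,0,0,-0.3],
  [0,0,0.09,0,0,0,-0.3],
  [0,0,0.115,0,0,0,-0.3],
  [0,0,0.135,0,0,0,-0.3],
  [0,0,0.15,0,0,0,-0.3],
  [0,0,0.16,0,0,0,-0.3],
  [0,0,0.167,0,0,0,-0.3],
  [0,0,0.167,0,0,0,-0.3],
  [0,0,0.167,0,0,0,-0.3],
])

```text
clock: 12.65
tcp_pos: [0.561, 0.0684, 0.2365]
orientation: [-3.044, -0.777, 0.001]
contact_force: [0.4, -1.0, -0.5]
grip_width: 0.0551
```

Request:
step_arm([
  [0,0,0,0,0,0,0],
  [0,0,0,0,0,0,0.2],
  [0,0,0,0,0,0,0.4],
  [0,0,0,0,0,0,0.6],
  [0,0,0,0,0,0,1],
  [0,0,0,0,0,0,1],
  [0,0,0,0,0,0,1],
  [0,0,0,0,0,0,1],
  [0,0,0,0,0,0,1],
  [0,0,0,0,0,0,1],
], newtons=50)

```text
clock: 13.9
tcp_pos: [0.5609, 0.0687, 0.2367]
orientation: [-3.044, -0.777, 0.001]
contact_force: [-3.3, 0.8, 5.6]
grip_width: 0.0133
```

Run:
```python
from h import *
np.set_printoptions(precision=4,suppress=True)
o=readout.get_obs();print(o["tcp_pos"],o["contact_force"],o["moment"],o["grip_width"],o["joints"])
Rm=R.from_rotvec(o["orientation"]).as_matrix();print("tool y",np.degrees(np.arctan2(Rm[1,1],Rm[0,1])))
print(rel(o["tcp_pos"],down(np.radians(-116.3))))
```

```text
[0.5609 0.0687 0.2367] [-3.2701  0.765   5.5534] [0.2489 0.6775 0.0254] 0.013290851602796427 [-0.0245  0.3868 -0.26    1.8731  0.1238  0.8979 -1.4144]
tool y -61.354784560409676
[ 0.      0.      0.     -0.      0.0001  0.1526]
```

Request:
step_arm([
  [0,0,0,0,0,0.008,1],
  [0,0,0,0,0,0.02,1],
  [0,0,0,0,0,0.035,1],
  [0,0,0,0,0,0.05,1],
  [0,0,0,0,0,0.065,1],
  [0,0,0,0,0,0.08,1],
  [0,0,0,0,0,0.095,1],
  [0,0,0,0,0,0.11,1],
  [0,0,0,0,0,0.125,1],
  [0,0,0,0,0,0.135,1],
])

```text
clock: 15.15
tcp_pos: [0.5607, 0.0706, 0.2367]
orientation: [-3.092, 0.544, 0.002]
contact_force: [-2.9, 5.5, 3.3]
grip_width: 0.0133
```

Run:
```python
from h import *
np.set_printoptions(precision=4,suppress=True)
o=readout.get_obs();print(o["tcp_pos"],o["contact_force"],o["moment"],o["grip_width"],o["joints"])
Rm=R.from_rotvec(o["orientation"]).as_matrix();print("tool y",np.degrees(np.arctan2(Rm[1,1],Rm[0,1])))
print(rel((.561,.0685,o["tcp_pos"][2]),down(np.radians(-116.3))))
s=grab_frame("side");t=grab_frame("top")
for f in(s,t):print([(np.round(d["point"],1).tolist(),round(d["p"],2)) for d in tip_of("red_tip",f)])
save("s5",np.hstack([cv2.resize(s["img"][150:250,210:327],(400,343)),cv2.resize(t["img"][130:230,200:317],(400,343))]))
```

```text
[0.5607 0.0706 0.2367] [-2.9316  5.4855  3.286 ] [1.0448 0.5564 0.107 ] 0.013329461853809314 [-0.167   0.375  -0.0846  1.8829  0.0371  0.8854 -2.1886]
tool y -109.97290856918369
[ 0.0019  0.0038 -0.     -0.0003  0.0002  0.0176]
[([269.9, 191.3], 0.54)]
[([290.8, 183.1], 0.63)]
```

View pics/s5.png

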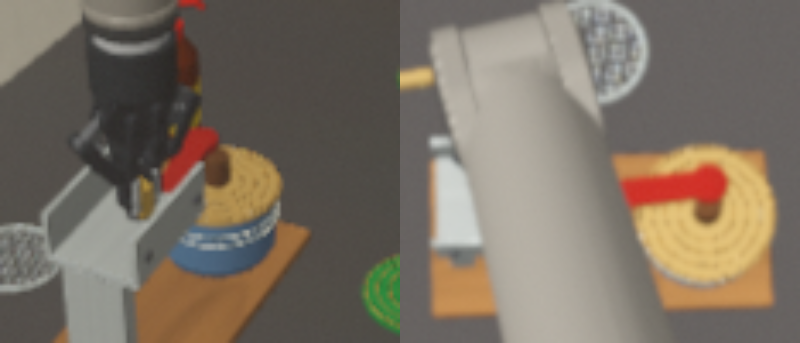

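The arm follows the bolt: the red tip is nearly over the knob, at top crop (710,185) against knob (707,210). I'll finish the turn.

Request:
step_arm([
  [0.001,0.002,0,0,0,0.006,1],
  [0.002,0.003,0,0,0,0.012,1],
  [0.002,0.003,0,0,0,0.0176,1],
  [0.002,0.003,0,0,0,0.0176,1],
  [0.002,0.003,0,0,0,0.0176,1],
  [0.002,0.003,0,0,0,0.0176,1],
  [0.002,0.003,0,0,0,0.0176,1],
  [0.002,0.003,0,0,0,0.0176,1],
  [0.002,0.003,0,0,0,0.0176,1],
  [0.002,0.003,0,0,0,0.0176,1],
])

```text
clock: 16.6
tcp_pos: [0.5609, 0.0707, 0.2367]
orientation: [-3.057, 0.709, 0.003]
contact_force: [-3.3, 7.4, 4.5]
grip_width: 0.0133
```

Run:
```python
from h import *
np.set_printoptions(precision=4,suppress=True)
o=readout.get_obs();print(o["tcp_pos"],o["contact_force"],o["moment"],o["grip_width"],o["qvel"])
Rm=R.from_rotvec(o["orientation"]).as_matrix();print("tool y",np.degrees(np.arctan2(Rm[1,1],Rm[0,1])))
s=grab_frame("side");t=grab_frame("top")
a=.040-np.pi/2
for h in(-.12,0,.12):
    X=[.561+.15*np.cos(a+h),.0685+.15*np.sin(a+h),.141];print(h,proj(t,X),proj(s,X))
hs=cv2.cvtColor(t["img"],cv2.COLOR_RGB2HSV);m=(((hs[...,0]<6)|(hs[...,0]>172))&(hs[...,1]>170)).astype("u1");m[:165]=0;m[220:]=0;m[:,:260]=0;m[:,310:]=0
ys,xs=np.nonzero(m);print("red rows per col",[(int(c),float(ys[xs==c].mean()),int((xs==c).sum())) for c in range(xs.min(),xs.max()+1,4)],xs.max())
save("s6",np.hstack([cv2.resize(s["img"][150:250,210:327],(400,343)),cv2.resize(t["img"][130:230,200:317],(400,343))]))
```

```text
[0.5609 0.0707 0.2367] [-3.2637  7.3509  4.529 ] [1.1301 0.6716 0.0324] 0.013250705993921101 [ 0.0005 -0.0006  0.0008 -0.0014  0.0013  0.0002  0.0012]
tool y -116.12097579779933
-0.12 [290.5687 194.4082] [278.6333 192.7741]
0 [290.7059 188.4846] [273.8788 191.2658]
0.12 [290.1189 182.6067] [268.8671 190.1027]
red rows per col [(266, 186.0, 3), (270, 188.5, 8), (274, 188.5, 6), (278, 188.5, 6), (282, 188.5, 6), (286, 188.0, 7), (290, 188.5, 10), (294, 188.0, 7)] 295
```

View pics/s6.png

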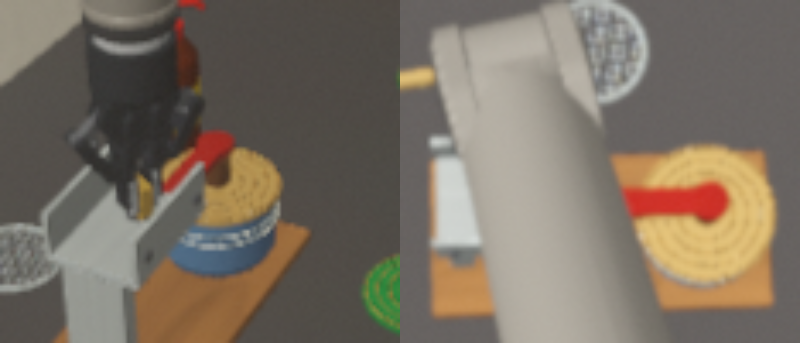

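The red tip is at top row 188.3, against 188.5 predicted for 0 and ±6 rows for the tolerance. The tip covers the knob, and the arm is still. Handing in.

```bash
python3 -c "
from h import *
print(r.hand_in())"
```

```text
the job is handed in; nothing more can be done
None
```

The lid is on the crock, and the red arm is held straight over its knob by the gripper on the bolt head. I handed in at about 16.7 s of the 48 s allowed; no verdict is reported.

**Lid:** I placed the tan bamboo lid by its knob and let go while the arm was still swung away at about 0.96 rad. The tool height at release matched the fully home height to within 1 mm, and the pictures show the lid flat.

**Bolt and arm:** The bolt head is gripped across its flats at 50 N, with the fingers 13.3 mm apart on the 14 mm bar. I turned it clockwise by about 55°. The tool ended at −116.1° against a target of −116.3°. The red tip showed at image row 188.3, where 188.5 means exactly 0 and the ±0.12 rad tolerance is about ±6 rows.

**Small disagreements:**
- The grasp point ended about 2 mm along y from my bolt estimate, well inside the 15 mm limit. There was a steady 7 N side force on the tool.
- The network's point estimates were up to about 10 mm off, so I relied on outlines in the pictures and the known geometry.

**Bottle, bowls and ladle:** My path stayed clear of all three. The bottle and ladle look unmoved in the last picture, but I did not measure them again, and the bowls were outside that crop.

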